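# Release the child lock of the desk cabinet

### The arm

A 7-joint arm with a two-finger parallel gripper is mounted at the origin on the work surface. World frame = base frame: x ahead of the robot, y to its left, z up, the work surface at z = 0. Lengths are in m, angles in rad, forces in N, time in s.
With the tool pointing down it reaches from about 0.4 to 0.85 m from the base axis. Payload 10.4 kg.
Tool frame: the origin (TCP) lies midway between the tips of the shut fingers; the grasp point (between the pads) lies 19 mm behind it (manip.pinch_z is the distance from the TCP to the grasp point, in m); y points along the fingers, x is the direction in which the jaws open and shut, and the axes are right-handed (so a half turn about y gives the same grasp; the last joint's range is limited). The gripper opens to 85 mm and grips with 20 to 120 N. Pads are 22 mm wide; open, the fingers measure 114 mm over their backs; the gripper's body (76 mm by 85 mm) begins 54 mm behind the grasp point. The pads swing forward as they close: fully open they stand 13 mm farther back than shut.
Start: joints at [-1.35, 0.332, -0.065, 1.46, 0.022, 1.35, -0.088], TCP at [0.151, 0.607, 0.231] pointing down, gripper open.
Joint ranges: [-2.6, 2.6], [-0.5, 2.12], [-1.47, 1.34], [0.16, 2.42], [-1.27, 4.41], [0.06, 2.06], [-2.6, 2.6]. Speed limits (rad/s): [2.22, 2.22, 2.79, 2.79, 3.14, 3.14, 3.14].

### API

Orientations are given as a unit quaternion [x, y, z, w].
In Python, from workcell import manip gives the robot as it stands.
- The arm moves only by the shell command python3 -m pendant 'ROWS' [OPENING] [FORCE]. ROWS is a JSON object of lists of equal length, an entry for each row: "offset": the shift along the tool's x, y, z scaled (see below), a list of three; "turn": the turn, a rotation vector about the tool's x, y, z scaled (see below), a list of three. A call has 1 to 12 rows; each row is the pose to reach, as a shift and turn from the pose measured when the call began, along the tool's axes at that moment; what a row does not reach only later rows make up. The controller multiplies each number of a shift by 200 mm and each number of a turn by 45 degrees. A row lasts 1/8 s, in which the tool goes at most 62.5 mm and 10.7 degrees, less where a joint would pass 70% of its speed; a pose out of reach is approached as far as the arm can. A call with a number of a shift or a turn outside -1 to 1 is refused whole. A call with a gripper value outside its range is refused whole. OPENING is the opening in per cent of the stroke, from 0 (shut) to 100 (fully open), set as the call begins (- or left out, the last holds). The fingers move at their own pace and stop on an object; FORCE is the grip in N (left out, the last holds). Time passes only in rows, so rows that repeat a pose let the fingers close. It gives the time, the measured TCP pose, the force and the opening at its end, in the units of the state.
- manip.get_obs(): the state, without advancing time (a new reading comes with each control period).
- manip.camera(name): name is "scene" or "top" or "wrist"; returns (picture, depth): 420x560x3 uint8, red, green, blue; 420x560 float32, m along the optical axis (not along the pixel's ray), 0 where there is no reading.
- manip.camera_model(name): a dict with "intrinsics" (3x3 intrinsics, pixels), "k1" (the pictures are not rectified: a ray, as slopes to the right and down, at radius r is drawn at 1 + k1 r^2 times it, then the intrinsics apply), "R" (3x3) and "t" (3): a world point X has camera coordinates R X + t; the wrist camera has in their place "tool_from_camera" (4x4, takes a point from camera to tool coordinates, whose origin is the TCP and whose axes are the tool frame's). Camera axes: x right, y down, z forward; pixel columns grow to the right and rows downward; lengths in m; the calibration is good to about 2 mm. A picture is of the moment at which its call begins: read the wrist's pose just before it. camera_model takes no time and is no camera call.
- manip.hand_in(): hands the job in, once; it reports no verdict.
The state is a dict: "clock": time; "joint_pos": joint angles; "joint_velocities": joint speeds; "tau": joint torques, N m; "position": TCP position; "ee_rot": TCP orientation; "ft_force": force on the tool from outside, world axes, zero at the start; "torque": the same for the moment, N m; "grip_width": opening from 0.0 (shut) to 1.0 (fully open).
Only numpy, scipy, OpenCV 4.12 (cv2) and the standard library are available. Lean on these libraries where they do the work, as an engineer would, in place of code of your own. Each camera call takes 0.05 s, during which the arm holds its last target. There are 200 camera calls.

### The job

The backup drives are in the wider of the two small wooden cabinets on the desk, which has a child lock. Press its sprung hook down through the gap in the cabinet's top so that the door comes free, then swing that door wide open, at least 60 degrees, and leave it so. Leave the narrow cabinet shut.

Things in the scene. Friction and masses are not known exactly. Their poses are not given: they have to be found in the camera images.
- wide_cabinet: the wider of two pale wooden desktop cabinets, 220 mm wide (y), 160 deep (x), top face 200 mm above the desk, on 45 mm feet. One plain door covers the front (-x face), hinged on its left (+y) edge. Origin on the desk under the middle of the box; x to its back, y left, z up; turned up to 0.2 rad from the world's axes. The top, 18 mm thick, has a gap with the hook near the front right corner.
- wide_plate (a point): middle of the top of the wide cabinet's hook plate: ribbed, white, 36 x 54 mm (cabinet x, y), lying 10 mm below the cabinet's top in a gap 40 x 60 mm, centred at x -45, y -40 mm in the cabinet's frame. Pushed straight down 8 mm or more it frees the door, at up to about 5 N; keep it down until the door moves. It springs back up when let go. Same axes as the cabinet.
- wide_hinge (a point): upper end of the door's vertical hinge axis, at x -82, y 110, z 200 mm in the cabinet's frame, in the plane of the closed door's inner face. The door reaches 219 mm from here to -y, is 15 mm thick, z 47 to 199 mm. Inside it a white keeper 18 mm wide sticks out 29 mm, 150 mm from the axis, at z 150 to 165; the rest is plain. Same axes as the cabinet.
- wide_cabinet_door (a joint): opening angle of the wide cabinet's door, rad: 0 shut, stop at 1.6; the right edge swings out to the front, then left. Hooked, it has 0.02 of play. Once freed, a spring pushes it ajar, 0.35 to 0.5, within 2 s; from there it swings at under 1 N and stays where left. Draw it on with shut fingers let down from above between door and cabinet near the free edge.
- wide_cabinet_hook (a joint): how far the wide cabinet's hook plate is pressed down, m: 0 at rest, 0.012 fully down; the door comes free at about 0.006 to 0.007.
- narrow_cabinet_door (a joint): opening angle, rad, of the door of the other cabinet, 140 mm wide, otherwise built the same (height, depth, gap and hook); a small toy figure stands on it. 0 shut; hooked, it has 0.03 of play; it is to stay shut.
Mind the look-alikes: they are no part of the job. What is shaped like the part that bears narrow_cabinet_door but blue is not meant.

How it is judged:
On the way:
1. the wide cabinet's hook is pressed down at least 4.5 mm (value of joint wide_cabinet_hook above 0.0045 m), for 0.02 s.
At the end, for the whole second after the job is handed in: The wide cabinet's door stands open by more than 1.04 rad (60 degrees), at rest (under 0.05 rad/s), its hook plate is back up (within 3 mm), and the narrow cabinet's door is shut (under 0.08 rad) (value of joint wide_cabinet_door above 1.04 rad and velocity of joint wide_cabinet_door between -0.05 and 0.05 rad/s and value of joint wide_cabinet_hook below 0.003 m and value of joint narrow_cabinet_door below 0.08 rad); the robot touches nothing.
It fails at once if the narrow cabinet's door is opened (over 0.12 rad) (value of joint narrow_cabinet_door above 0.12 rad).
It also fails if it takes over 43 s, if anything falls off the work surface, if the arm or the gripper's body presses on something with over 40 N, if the wrist force passes 120 N, or if a joint passes its speed limit or range.

## Working session

There is one attempt and no reset: what is moved stays moved. The work goes in short steps, Python scripts to look and compute and a shell command to move; the robot and the scene stay as the last step left them, time stands still between calls to the robot, and variables do not carry over. Pictures are saved under pics/ and viewed, about 8 in all and at most 12, crops included, and the job is handed in when it is done.

```bash
mkdir -p pics; ls
cat > h.py <<'E'
import numpy as np, cv2
from workcell import manip
from scipy.spatial.transform import Rotation as Ro
def snap(n,f):
    p,d=manip.camera(n); cv2.imwrite('pics/%s.png'%f,p[:,:,::-1]); np.savez('pics/%s.npz'%f,p=p,d=d); return p,d
def px2w(n,u,v,d,pose=None):
    m=manip.camera_model(n);K=np.array(m['intrinsics']);k=m['k1']
    a=cv2.undistortPoints(np.array([[[u,v]]],float),K,np.array([k,0,0,0.]))[0,0]
    c=np.array([a[0]*d,a[1]*d,d])
    if n=='wrist':
        T=np.array(m['tool_from_camera']);c=T[:3,:3]@c+T[:3,3]
        return Ro.from_quat(pose[1]).apply(c)+pose[0]
    return np.array(m['R']).T@(c-np.array(m['t']))
E
python3 - <<'E'
from h import *
o=manip.get_obs();print(o)
a=snap('scene','s0');b=snap('top','t0')
cv2.imwrite('pics/a0.png',np.hstack([cv2.resize(x[0][:,:,::-1],(400,300)) for x in(a,b)]))
for n in('scene','top'):
    m=manip.camera_model(n);print(n,m)
E
```

```text
pics
{'clock': 0.0, 'joint_pos': array([-1.34962945,  0.33286741, -0.06472486,  1.46093049,  0.02158543,
        1.34992643, -0.08849038]), 'joint_velocities': array([-1.63938982e-03, -5.10104029e-04, -2.28832595e-04, -2.07157035e-05,
        2.16055555e-03,  1.33614299e-04,  9.43736159e-04]), 'tau': array([-1.49375392e-04, -6.25437570e+01,  4.92240465e-02, -3.91613102e+01,
        1.61247054e-02,  9.89572029e-03, -4.72467931e-07]), 'position': array([0.1507446 , 0.60615592, 0.23052396]), 'ee_rot': array([ 0.55739579,  0.43512365, -0.43590387, -0.55674514]), 'ft_force': array([ 0.59119369, -0.11173175, -1.04087408]), 'torque': array([-0.06303183, -0.02830901,  0.03619616]), 'grip_width': 1.0009804085704817}
scene {'intrinsics': array([[462.91174963,   0.        , 278.79276582],
       [  0.        , 462.91174963, 213.16825477],
       [  0.        ,   0.        ,   1.        ]]), 'k1': -0.05289840989455266, 'R': array([[ 0.99833124,  0.05767997, -0.00278579],
       [ 0.05394646, -0.9487505 , -0.31138765],
       [-0.02060385,  0.31071774, -0.95027889]]), 't': array([-0.56193056,  0.20234026,  1.57732906])}
top {'intrinsics': array([[500.4679821 ,   0.        , 275.46248813],
       [  0.        , 500.4679821 , 206.23704096],
       [  0.        ,   0.        ,   1.        ]]), 'k1': -0.019329383719941872, 'R': array([[ 0.01373656, -0.99989237,  0.00515291],
       [-0.98460926, -0.0144242 , -0.17417388],
       [ 0.17422946, -0.00268105, -0.98470143]]), 't': array([0.21951353, 0.56948457, 1.57607186])}
```

View pics/t0.png

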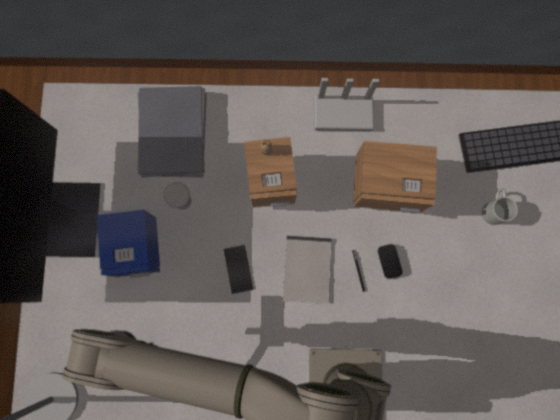

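View pics/s0.png

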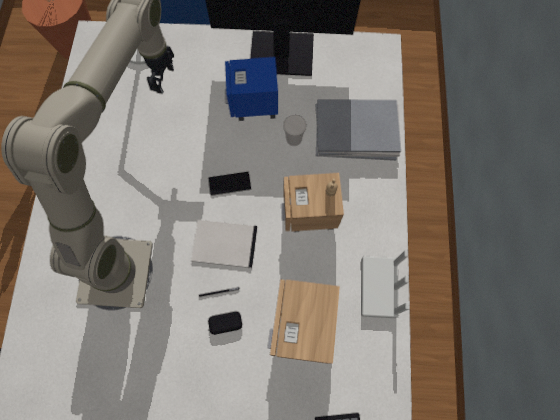

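Candidates: the wide wooden cabinet, at top (398,175) and scene (305,322), with its plate at top (412,185) and scene (292,332). The narrow wooden one with the toy is at top (270,170), plate (272,180). The blue look-alike is at top (127,240), plate (125,254). I choose the wide wooden one on the right, with no toy. Next is a close crop.

Run:
```python
import cv2,numpy as np
t=cv2.imread('pics/t0.png')[130:220,345:445];s=cv2.imread('pics/s0.png')[270:370,260:350]
f=lambda i:cv2.resize(cv2.convertScaleAbs(i,alpha=1.5),(400,400*i.shape[0]//i.shape[1]),interpolation=cv2.INTER_CUBIC)
a,b=f(t),f(s);H=max(len(a),len(b))
a=np.vstack([a,np.zeros((H-len(a),400,3),np.uint8)]);b=np.vstack([b,np.zeros((H-len(b),400,3),np.uint8)])
cv2.imwrite('pics/c1.png',np.hstack([a,b]))
```

```text
(no output)
```

View pics/c1.png

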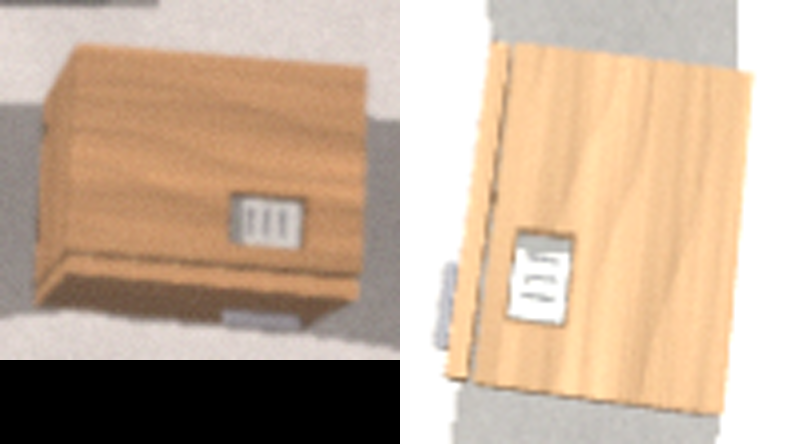

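The crop shows the wide cabinet's top face, with the door as a strip along the front. The white ribbed plate is at top (413,185.5) and scene (291.5,333), near the front right, which matches the description.

```bash
cat >> h.py <<'E'
def ray(n,u,v):
    m=manip.camera_model(n);o=px2w(n,u,v,0);d=px2w(n,u,v,1)-o;return o,d/np.linalg.norm(d)
def tri(a,b):
    (o,d),(p,e)=ray('top',*a),ray('scene',*b)
    s,t=np.linalg.lstsq(np.c_[d,-e],p-o,rcond=None)[0]
    return (o+s*d+p+t*e)/2,np.linalg.norm(o+s*d-p-t*e)
E
python3 - <<'E'
from h import *
T=np.load('pics/t0.npz')['d'];S=np.load('pics/s0.npz')['d']
P={'BL':((365,141.3),(339.2,286.4)),'BR':((436.7,147),(332.5,362.7)),'FR':((435,198.2),(276,356.2)),'FL':((361.5,192.7),(285.2,280.1)),
'gBL':((403,178.5),(289.4,323.3)),'plate':((413,185.5),(291.5,333)),'gFR':((420.5,192.5),(287.1,343))}
W={}
for k,(a,b) in P.items():
    w,e=tri(a,b);W[k]=w;print(k,w.round(4),round(e,4))
for n,D,uv in(('top',T,(413,186)),('top',T,(395,170)),('scene',S,(292,333)),('scene',S,(310,320))):
    d=np.median(D[uv[1]-1:uv[1]+2,uv[0]-1:uv[0]+2]);print(n,uv,px2w(n,*uv,d).round(4))
# fit from top-plane (z=.2) intersections
C={}
for k in P:
    r=[]
    for n,uv in zip(('top','scene'),P[k]):
        o,d=ray(n,*uv);r.append((o+d*((.19 if k=='plate' else .2)-o[2])/d[2])[:2])
    C[k]=r;print(k,np.round(r,4).tolist())
loc={'BL':(.08,.11),'BR':(.08,-.11),'gBL':(-.025,-.01),'gFR':(-.065,-.07),'plate':(-.045,-.04)}
for i in(0,1,2):
    A=np.array([loc[k] for k in loc]);B=np.array([C[k][i] if i<2 else np.mean(C[k],0) for k in loc])
    a0,b0=A.mean(0),B.mean(0);z=((A-a0)@[1,1j]).conj()@((B-b0)@[1,1j]);th=np.angle(z)
    R=np.array([[np.cos(th),-np.sin(th)],[np.sin(th),np.cos(th)]]);c=b0-R@a0
    print(i,'th',th.round(4),'c',c.round(4),'res',np.abs((A@R.T+c)-B).max(1).round(4))
    for k,l in(('plate',(-.045,-.04)),('hinge',(-.082,.11)),('edge',(-.082,-.109))):print(k,(R@l+c).round(4))
E
```

```text
BL [ 0.7426 -0.0384  0.2029] 0.002
BR [ 0.7282 -0.2545  0.2031] 0.0019
FR [ 0.5703 -0.2449  0.1988] 0.0015
FL [ 0.5844 -0.0269  0.197 ] 0.0008
gBL [ 0.6119 -0.1485  0.2316] 0.0228
plate [ 0.6092 -0.1795  0.2   ] 0.0022
gFR [ 0.5963 -0.208   0.1726] 0.0073
top (413, 186) [ 0.6089 -0.1827  0.1903]
top (395, 170) [ 0.655  -0.1278  0.1994]
scene (292, 333) [ 0.6118 -0.1782  0.1907]
scene (310, 320) [ 0.6617 -0.1392  0.1981]
BL [[0.7426, -0.0394], [0.7438, -0.0374]]
BR [[0.7283, -0.256], [0.7294, -0.254]]
FR [[0.5708, -0.2441], [0.5697, -0.2453]]
FL [[0.5841, -0.0262], [0.584, -0.0277]]
gBL [[0.6291, -0.1508], [0.6028, -0.152]]
plate [[0.6105, -0.1828], [0.6104, -0.1783]]
gFR [[0.5873, -0.2016], [0.5991, -0.2074]]
0 th -0.0701 c [ 0.6563 -0.1418] res [0.0017 0.0012 0.0015 0.0055 0.0042]
plate [ 0.6086 -0.1786]
hinge [ 0.5822 -0.0264]
edge [ 0.5668 -0.2448]
1 th -0.041 c [ 0.6531 -0.1416] res [0.0063 0.0009 0.0249 0.0138 0.0039]
plate [ 0.6065 -0.1798]
hinge [ 0.5756 -0.0284]
edge [ 0.5667 -0.2472]
2 th -0.0555 c [ 0.6547 -0.1417] res [0.0026 0.001  0.0132 0.0073 0.0029]
plate [ 0.6075 -0.1792]
hinge [ 0.5789 -0.0274]
edge [ 0.5667 -0.246 ]
```

```bash
cat >> h.py <<'E'
def pose():
    o=manip.get_obs();return np.array(o['position']),np.array(o['ee_rot'])
def rel(p,phi=None):
    "rows units to world TCP p, tool down (tool y), jaw x at heading phi"
    x,q=pose();R=Ro.from_quat(q)
    off=R.inv().apply(np.array(p)-x)/.2
    if phi is None: return off.round(3)
    jx=np.array([np.cos(phi),np.sin(phi),0]);y=np.array([0,0,-1.]);M=np.c_[jx,y,np.cross(jx,y)]
    return off.round(3),((R.inv()*Ro.from_matrix(M)).as_rotvec()/(np.pi/4)).round(3)
E
python3 - <<'E'
from h import *
x,q=pose();print(Ro.from_quat(q).as_matrix().round(3))
for phi in(-1.638,1.504): print(phi,rel((.609,-.179,.26),phi))
print(rel((.609,-.179,.26)))
print(manip.camera_model('wrist')['tool_from_camera'].round(3))
E
```

```text
[[ 0.241 -0.    -0.97 ]
 [ 0.97  -0.001  0.241]
 [-0.001 -1.    -0.   ]]
-1.638 (array([-3.257, -0.143, -3.171]), array([ 2.000e-03,  3.775e+00, -0.000e+00]))
1.504 (array([-3.257, -0.143, -3.171]), array([-0.   , -0.225, -0.002]))
[-3.257 -0.143 -3.171]
[[ 1.     0.001  0.001  0.001]
 [-0.001 -0.267  0.964 -0.143]
 [ 0.001 -0.964 -0.267  0.068]
 [ 0.     0.     0.     1.   ]]
```

```bash
python3 -m pendant '{"offset":[[-0.1,-0.2,-0.1],[-0.3,-0.35,-0.3],[-0.5,-0.35,-0.5],[-0.7,-0.35,-0.7],[-0.9,-0.35,-0.9],[-0.9,-0.35,-0.9]],"turn":[[0,-0.05,0],[0,-0.1,0],[0,-0.15,0],[0,-0.22,0],[0,-0.22,0],[0,-0.22,0]]}' 0 40
python3 -c "
from h import *;print(rel((.609,-.179,.28),1.504))"
```

```text
clock: 0.85
position: [0.2849, 0.3846, 0.3012]
ee_rot: [0.52, 0.48, -0.48, -0.519]
ft_force: [-0.3, 1.1, -0.5]
grip_width: -0.0
(array([-2.683,  0.11 , -1.835]), array([ 0.001, -0.014, -0.001]))
```

```bash
python3 -m pendant '{"offset":[[-0.2,0,-0.15],[-0.45,0,-0.35],[-0.7,0,-0.55],[-0.95,0,-0.75],[-0.95,0,-0.75]],"turn":[[0,0,0],[0,0,0],[0,0,0],[0,-0.014,0],[0,-0.014,0]]}' 0 40
python3 -m pendant '{"offset":[[-0.2,0,-0.15],[-0.45,0,-0.3],[-0.7,0,-0.5],[-0.95,0,-0.65],[-0.95,0,-0.65]],"turn":[[0,0,0],[0,0,0],[0,0,0],[0,0,0],[0,0,0]]}'
python3 -c "
from h import *;print(rel((.609,-.179,.28),1.504))"
```

```text
clock: 1.48
position: [0.4216, 0.18, 0.3015]
ee_rot: [0.519, 0.481, -0.482, -0.517]
ft_force: [-0.6, 0.8, 0.1]
grip_width: 0.003
clock: 2.1
position: [0.5382, -0.0225, 0.3015]
ee_rot: [0.52, 0.479, -0.481, -0.518]
ft_force: [0.0, 0.6, -1.2]
grip_width: 0.001
(array([-0.752,  0.11 , -0.415]), array([ 0.001, -0.015, -0.005]))
```

```bash
python3 -m pendant '{"offset":[[-0.2,0,-0.15],[-0.45,0.05,-0.3],[-0.65,0.1,-0.4],[-0.752,0.1,-0.415],[-0.752,0.1,-0.415],[-0.752,0.1,-0.415]],"turn":[[0,0,0],[0,0,0],[0,-0.015,0],[0,-0.015,0],[0,-0.015,0],[0,-0.015,0]]}'
python3 - <<'E'
from h import *
x,q=pose();np.savez('pics/wp.npz',x=x,q=q);p,d=snap('wrist','w1')
m=manip.camera_model('wrist');T=m['tool_from_camera'];K=m['intrinsics'];print(m)
def proj(P):
    c=np.linalg.inv(T)@np.r_[Ro.from_quat(q).inv().apply(np.array(P)-x),1];a=c[:2]/c[2];a=a*(1+m['k1']*(a@a));return K[:2,:2]@a+K[:2,2]
for P in((.609,-.179,.19),(.5699,-.2448,.2),x):print(proj(P).round(1))
E
```

```text
clock: 2.85
position: [0.6096, -0.1764, 0.2819]
ee_rot: [0.517, 0.483, -0.484, -0.515]
ft_force: [-0.1, 0.6, 0.5]
grip_width: -0.002
{'intrinsics': array([[299.31925662,   0.        , 276.21468777],
       [  0.        , 299.31925662, 212.10581058],
       [  0.        ,   0.        ,   1.        ]]), 'k1': -0.04841384561640303, 'tool_from_camera': array([[ 9.99999215e-01,  7.00513736e-04,  1.03860394e-03,
         1.16577750e-03],
       [-8.14203437e-04, -2.66654564e-01,  9.63791824e-01,
        -1.43189530e-01],
       [ 9.52097891e-04, -9.63791914e-01, -2.66653784e-01,
         6.73032206e-02],
       [ 0.00000000e+00,  0.00000000e+00,  0.00000000e+00,
         1.00000000e+00]])}
[271.6 214.3]
[181.3 173.6]
[273.6 263.2]
```

View pics/w1.png

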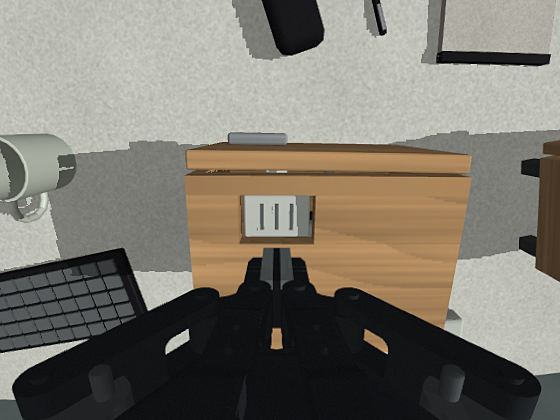

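The wrist view confirms it: the plate is at (271,216), within 2 px of the predicted (272,214), with the door strip behind the gap. Now I press.

```bash
python3 -m pendant '{"offset":[[-0.013,0.2,0],[-0.013,0.38,0],[-0.013,0.42,0],[-0.013,0.45,0],[-0.013,0.47,0],[-0.013,0.485,0],[-0.013,0.5,0],[-0.013,0.505,0],[-0.013,0.505,0],[-0.013,0.505,0]],"turn":[[0,0,0],[0,0,0],[0,0,0],[0,0,0],[0,0,0],[0,0,0],[0,0,0],[0,0,0],[0,0,0],[0,0,0]]}'
python3 -c "
from h import *
snap('wrist','w2')"
```

```text
clock: 4.15
position: [0.6097, -0.1793, 0.1813]
ee_rot: [0.517, 0.483, -0.484, -0.515]
ft_force: [2.1, 0.3, 3.5]
grip_width: -0.003
```

View pics/w2.png

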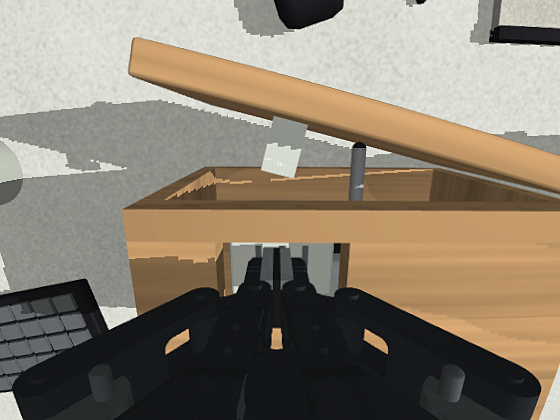

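The door is ajar: its free edge is at (132,60), and the spring pusher is at (358,160). Next I lift and measure the angle.

```bash
python3 -m pendant '{"offset":[[0,-0.05,0],[0,-0.25,0],[0,-0.5,0],[0,-0.5,0],[0,-0.5,0],[0,-0.5,0],[0,-0.5,0]],"turn":[[0,0,0],[0,0,0],[0,0,0],[0,0,0],[0,0,0],[0,0,0],[0,0,0]]}'
python3 - <<'E'
from h import *
x,q=pose();np.savez('pics/wp3.npz',x=x,q=q);print(x);p,d=snap('wrist','w3')
vs,us=np.mgrid[0:420:2,0:560:2];vs=vs.ravel();us=us.ravel();D=d[vs,us]
m=manip.camera_model('wrist');K=m['intrinsics'];T=m['tool_from_camera']
a=cv2.undistortPoints(np.c_[us,vs].astype(float)[:,None],K,np.array([m['k1'],0,0,0.]))[:,0]
c=np.c_[a*D[:,None],D]@T[:3,:3].T+T[:3,3];w=Ro.from_quat(q).apply(c)+x
s=(D>0)&(abs(w[:,2]-.199)<.006)&(w[:,0]<.57)&(w[:,0]>.36)&(w[:,1]<.0)&(w[:,1]>-.32)
P=w[s];print(len(P));h=np.array([.581,-.027])
mu=P[:,:2].mean(0);u=np.linalg.svd(P[:,:2]-mu)[2][0];u*=np.sign(u@(mu-h))
print('dir',u,'angle',np.arctan2(-u[0],-u[1])-.067*-1, 'far',P[np.argmax((P[:,:2]-h)@u)],'width',np.ptp((P[:,:2]-mu)@[-u[1],u[0]]))
E
```

```text
clock: 5.08
position: [0.6092, -0.179, 0.2804]
ee_rot: [0.516, 0.483, -0.484, -0.515]
ft_force: [0.5, 0.9, 0.3]
grip_width: 0.001
[ 0.60917358 -0.17897585  0.28038434]
1596
dir [-0.45880474 -0.88853712] angle 0.543649531589799 far [ 0.47561269 -0.21321121  0.19832159] width 0.01629505731293229
```

View pics/w3.png

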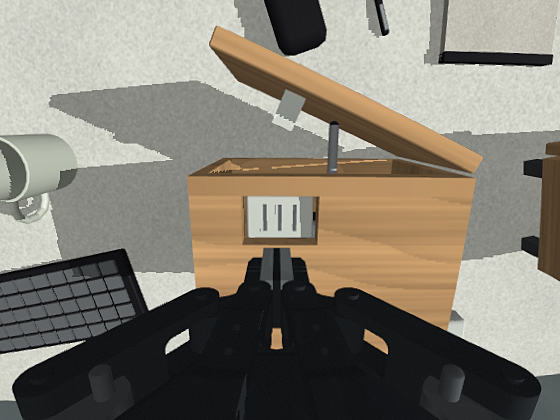

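The angle is about 0.41 rad (0.477 in the world less the 0.067 cabinet yaw). The free edge is at wrist (213,35), and the space between the edge and the cabinet is clear. I let the fingers down there.

Run:
```python
from h import *
print('above',rel((.525,-.212,.28)),'down',rel((.525,-.212,.17)))
R=Ro.from_quat(pose()[1]);
for a in((.489,-.188),(.456,-.157),(.436,-.118),(.426,-.0855),(.4255,-.069)):print((R.inv().apply(np.r_[np.array(a)-(.525,-.212),0])/.2).round(3))
```

```text
above [-0.192  0.003  0.41 ] down [-0.19   0.553  0.41 ]
[ 0.108 -0.     0.187]
[ 0.252 -0.001  0.362]
[ 0.44  -0.001  0.474]
[ 0.599 -0.002  0.535]
[ 0.682 -0.002  0.542]
```

```bash
python3 -m pendant '{"offset":[[-0.1,0,0.2],[-0.19,0,0.41],[-0.19,0,0.41],[-0.19,0.2,0.41],[-0.19,0.4,0.41],[-0.19,0.5,0.41],[-0.19,0.55,0.41],[-0.19,0.55,0.41]],"turn":[[0,0,0],[0,0,0],[0,0,0],[0,0,0],[0,0,0],[0,0,0],[0,0,0],[0,0,0]]}' 0
```

```text
clock: 6.12
position: [0.5251, -0.2117, 0.1705]
ee_rot: [0.516, 0.483, -0.485, -0.515]
ft_force: [-0.5, 0.5, 0.2]
grip_width: 0.003
```

Clear, with no contact force. Now I swing the door slowly along the arc.

```bash
python3 -m pendant '{"offset":[[0.05,0,0.09],[0.108,0,0.187],[0.16,0,0.25],[0.205,0,0.31],[0.25,0,0.36],[0.32,0,0.41],[0.38,0,0.445],[0.44,0,0.475],[0.5,0,0.5],[0.55,0,0.52],[0.6,0,0.535],[0.6,0,0.535]],"turn":[[0,0,0],[0,0,0],[0,0,0],[0,0,0],[0,0,0],[0,0,0],[0,0,0],[0,0,0],[0,0,0],[0,0,0],[0,0,0],[0,0,0]]}'
python3 -c "
from h import *
snap('top','t2');d=cv2.imread('pics/t2.png')[120:300,290:490];cv2.imwrite('pics/t2c.png',cv2.resize(d,None,fx=3,fy=3))"
```

```text
clock: 7.62
position: [0.4262, -0.0845, 0.1704]
ee_rot: [0.516, 0.483, -0.485, -0.515]
ft_force: [-0.0, -0.3, 0.1]
grip_width: -0.001
```

View pics/t2c.png

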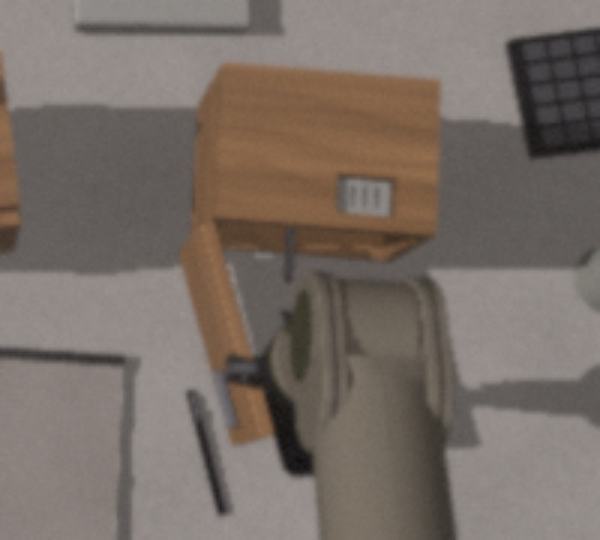

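The door stands about 1.2 rad open, from hinge (210,225) to edge (250,440) in the crop. I back off to -y and then go up.

```bash
python3 -m pendant '{"offset":[[-0.05,0,0],[-0.1,0,0],[-0.15,-0.1,0],[-0.2,-0.3,0],[-0.3,-0.6,-0.1],[-0.5,-0.8,-0.3],[-0.7,-0.8,-0.5],[-0.7,-0.8,-0.7],[-0.7,-0.8,-0.7],[-0.7,-0.8,-0.7]],"turn":[[0,0,0],[0,0,0],[0,0,0],[0,0,0],[0,0,0],[0,0,0],[0,0,0],[0,0,0],[0,0,0],[0,0,0]]}'
python3 - <<'E'
from h import *
p,d=snap('top','t3');s,ds=snap('scene','s3')
f=lambda i:cv2.convertScaleAbs(cv2.resize(i,(400,400)),alpha=1.3)[:,:,::-1]
cv2.imwrite('pics/f.png',np.hstack([f(p[110:290,230:450]),f(s[160:380,180:360])]))
# door angle from depth in both views
for n,D in(('top',d),('scene',ds)):
    m=manip.camera_model(n);vs,us=np.mgrid[0:420,0:560];vs=vs.ravel();us=us.ravel();z=D.ravel().astype(float)
    a=cv2.undistortPoints(np.c_[us,vs].astype(float)[:,None],m['intrinsics'],np.array([m['k1'],0,0,0.]))[:,0]
    w=(np.c_[a*z[:,None],z]-m['t'])@m['R']
    P=w[(z>0)&(abs(w[:,2]-.199)<.008)&(w[:,0]<.56)&(w[:,0]>.34)&(w[:,1]<.05)&(w[:,1]>-.2)][:,:2]
    if len(P)<9: print(n,len(P));continue
    u=np.linalg.svd(P-P.mean(0))[2][0];u*=-np.sign(u[0]);print(n,len(P),'open',np.arctan2(-u[0],-u[1])-.067,P.min(0),P.max(0))
E
```

```text
clock: 8.93
position: [0.5564, -0.2344, 0.3305]
ee_rot: [0.516, 0.482, -0.485, -0.515]
ft_force: [-0.6, -0.2, 0.0]
grip_width: -0.0
top 350 open 1.2420634278335316 [ 0.36895768 -0.07918425] [ 0.55965323 -0.01594501]
scene 273 open 1.246313052664974 [ 0.40776095 -0.0662283 ] [ 0.55988024 -0.01529093]
```

View pics/f.png

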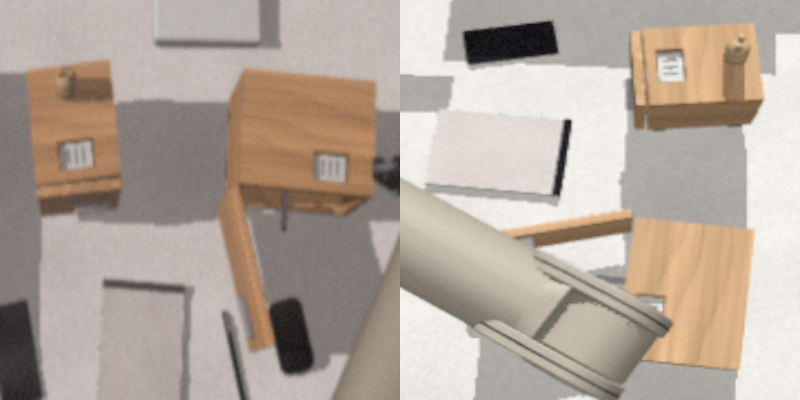

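The door is 1.24 rad open in both views. The narrow cabinet is shut with its toy standing, the plate is up, and the robot is clear.

```bash
python3 -c "
from h import *
print(manip.hand_in())"
```

```text
the job is handed in; nothing more can be done
None
```

The wide cabinet's door is open about 71 degrees (1.24 rad) and was left that way. I handed the job in at about 9 s on the robot's clock.

- **What I did:** I pressed the wide cabinet's hook plate down about 9 mm with shut fingers, at about 3.5 N. The door sprang ajar to about 0.41 rad. I then drew it on from inside, near its free edge, and backed the arm away.
- **Last checks:** The top camera measured 1.242 rad and the scene camera 1.246 rad. The plate looks back up, the narrow cabinet looks shut with its toy still standing, and the arm stands clear with almost no force on the wrist.
- **What disagreed or was not measured:**
  - My first height for the plate from the two camera views was about 10 mm too high. Both depth readings and the wrist view agreed on 190 mm, so I used that.
  - I mixed up two of the gap's corners in the scene view, so I left those points out of the position I used.
  - I judged the narrow door and the plate's return by eye from the pictures.

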